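# Bolt the soil sample pot into the shaker

### The arm

A 6-joint arm with a two-finger parallel gripper is mounted at the origin on the work surface. World frame = base frame: x ahead of the robot, y to its left, z up, the work surface at z = 0. Lengths are in m, angles in rad, forces in N, time in s.
With the tool pointing down it reaches from about 0.3 to 0.85 m from the base axis. Payload 4.2 kg.
Tool frame: the origin (TCP) lies on the centre line of the jaws, within the pads' length; the fingertips stand 11 mm ahead of it and the grasp point (between the pads) lies 8 mm behind it; z points along the fingers, y is the line along which they close (so a half turn about z gives the same grasp; the last joint's range is limited). The gripper opens to 91 mm and grips with 3 to 60 N. Pads are 32 mm wide; open, the fingers measure 118 mm over their backs; the gripper's body (76 mm by 178 mm) begins 60 mm behind the grasp point.
Start: joints at [1.16, 0.32, 1.565, -0, 1.257, -0.02], TCP at [0.219, 0.532, 0.192] pointing down, gripper open.
Joint ranges: [-3.11, 3.11], [-0.84, 2.01], [0.21, 2.61], [-1.34, 4.49], [0.05, 2.63], [-2.56, 2.56]. Speed limits (rad/s): [2.57, 2.57, 3.14, 3.14, 3.14, 3.14].

### API

Orientations are given as [roll, pitch, yaw] about the fixed x, y, z axes, in that order (R = Rz(yaw) Ry(pitch) Rx(roll)).
In Python, from workcell import bot gives the robot as it stands. The module is installed in compiled form; this text tells all that it offers.
- The arm moves only by the tool play_rows, never from a script. Its arguments are lists of equal length, an entry for each row: "dp": the shift along the world's x, y, z as a fraction of full scale, a list of three; "dr": the turn, a rotation vector about the world's x, y, z as a fraction of full scale, a list of three. A call has 1 to 10 rows; each row shifts and turns the commanded pose from where the row before left it; what a row does not reach is not made up. Full scale, the value 1, is 0.12 m for a shift and pi rad for a turn. A row lasts 1/10 s, in which the tool goes at most 50 mm and 8.59 degrees, less where a joint would pass 70% of its speed; a pose out of reach is approached as far as the arm can. A call with a number of a shift or a turn outside -1 to 1 is refused whole. A call with a gripper value outside its range is refused whole. "hand" is the opening, from 0 (shut) to 1 (fully open), set as the call begins (left out, the last holds). The fingers move at their own pace and stop on an object; "squeeze" is the grip in N (left out, the last holds). Time passes only in rows, so rows that do not move let the fingers close. It gives the time, the measured TCP pose, the force, the opening and the grip force at its end, in the units of the state.
- bot.state(): the state, without advancing time (a new reading comes with each control period).
- bot.get_image(name): name is "side" or "top"; returns a dict with "image" (480x640x3 uint8, blue, green, red), "camera_matrix" (3x3 intrinsics, pixels), "k1" (the pictures are not rectified: a ray, as slopes to the right and down, at radius r is drawn at 1 + k1 r^2 times it, then the intrinsics apply), "R" (3x3) and "t" (3): a world point X has camera coordinates R X + t. Camera axes: x right, y down, z forward; pixel columns grow to the right and rows downward; lengths in m; the calibration is good to about 2 mm. A picture is of the moment at which its call begins. There is no depth.
- bot.job_done(): hands the job in; it is judged then, once.
The state is a dict: "time_s": time; "joint_positions": joint angles; "qvel": joint speeds; "effort": joint torques, N m; "tcp_pos": TCP position; "ee_rot": TCP orientation; "wrist_force": force on the tool from outside, world axes, zero at the start; "wrist_torque": the same for the moment, N m; "opening": finger opening in m; "grasp_force": force on a finger pad.
Only numpy, scipy, OpenCV 4.12 (cv2) and the standard library are available. Lean on these libraries where they do the work, as an engineer would, in place of code of your own. Each camera call takes 0.05 s, during which the arm holds its last target. There are 200 camera calls.

### The job

Get the shaker on the bench ready to run: draw back the sliding bolt that is in the way, slide the lidded steel sample pot along the deck into the railed bay without lifting it off the deck or tipping it, then slide the bolt across the mouth of the bay fully home into its keeper. Leave the pot standing in the bay behind the bolt, and do not disturb the other things on the bench.

Things in the scene. Friction and masses are not known exactly. Their poses are not given: they have to be found in the camera images.
- shaker: White bench shaker, fixed, 310 x 270 mm, with a flat aluminium deck 70 mm above the bench. Origin: centre of its underside, on the bench; z up. The bolt runs along its x axis, the pot slides along its -y axis. Two circles of 86 mm diameter are printed on the deck: one in the open (loading), one in a railed bay whose mouth opens to the shaker's +y
- bay_mark (a point): Centre of the circle in the bay, on the deck's top, where the pot belongs; axes as the shaker's. The bay has 25 mm high, 8 mm thick steel walls: side rails with inner faces 48 mm either side (in x) of this point, from 56 mm behind it (-y) to 38 mm in front, and a back wall with its inner face 48 mm behind. The bolt's axis crosses the mouth 57 mm in front (+y)
- load_mark (a point): Centre of the printed circle at the loading end, on the deck's top, 141 mm from bay_mark along the shaker's +y; the pot starts near it
- keeper (a point): Middle of the opening, facing the mouth, of the keeper: the dark bracket at the mouth's -x end, on the bolt's axis, 25 mm above the deck; axes as the shaker's. Keeper and the two similar guide brackets on the +x side rise 40 mm above the deck and are 34 mm wide along y
- bolt (a joint): Travel of the bolt in m: 0 = fully drawn (tip 1 mm short of the mouth, the mouth is clear), 0.117 = fully home at its end stop (tip 20 mm inside the keeper). It grows as the bolt moves along the shaker's -x. It starts part way across the mouth. It stays where it is left; about 2 N moves it
- bolt_handle (a point): Point to grip on the bolt's handle: an upright round black sleeve of 18 mm diameter on the steel rod (14 mm diameter, 168 mm long). The point lies on the handle's axis 70 mm above the deck; the sleeve reaches from 45 to 85 mm above the deck. Axes parallel to the shaker's; it moves with the bolt
- bolt_tip (a point): Tip of the bolt's rod, on its axis 25 mm above the deck, 146 mm from the handle along the shaker's -x; it moves with the bolt
- pot: Squat closed steel sample pot with a clamped lid (one rigid piece), 80 mm diameter (lid rim 83), 40 mm high to the lid's top, with a round black knob on the lid; about 0.45 kg. Origin: centre of its underside; z up through the knob. It stands on the deck near the loading circle
- pot_knob (a point): Middle of the knob's grip, on the pot's axis, 56 mm above its underside; the knob is 28 mm in diameter and reaches from 40 to 70 mm above the underside
- beaker: Bystander: glass beaker on the bench beside the shaker, 72 mm diameter, 90 mm high; origin at the centre of its underside
- bottle: Bystander: white plastic bottle on the bench beside the shaker, 66 mm diameter, 150 mm high; origin at the centre of its underside
- tissues: Bystander: plain pale tissue box on the bench on the shaker's -y side, 115 x 210 x 70 mm high; origin at the centre of its underside
Not all that is in view belongs to the job. Leave any red or yellow look-alike of the pot alone.

How it is judged:
By the outcome, as a careful person would: the job done as asked, in the order asked, and still so for the second after the job is handed in, with the robot touching nothing.
It also fails if it takes over 58 s, if anything falls off the work surface, if the arm or the gripper's body presses on something with over 40 N, if the wrist force passes 120 N, or if a joint passes its speed limit or range.

## Working session

There is one attempt and no reset: what is moved stays moved. The work goes in short steps, Python scripts to look and compute and a tool call to move; the robot and the scene stay as the last step left them, time stands still between calls to the robot, and variables do not carry over. Pictures are saved under pics/ and viewed, at most 10 in all, crops included, and the job is handed in when it is done.

Besides the shell and the picture viewer there is one more tool, called in YAML: its name, and indented under it one key for each argument. play_rows: Moves the arm, as the interface text tells. Shift numbers are shares of 0.12 m and turn numbers shares of pi rad, none past 1 either way. Its arguments: {"type":"object","properties":{"dp":{"type":"array","items":{"type":"array","items":{"type":"number"}}},"dr":{"type":"array","items":{"type":"array","items":{"type":"number"}}},"hand":{"type":"number"},"squeeze":{"type":"number"}},"required":["dp","dr"]}

```bash
mkdir -p pics; cat > h.py <<'E'
import numpy as np, cv2
from workcell import bot
def grab(n,f=None):
    d=bot.get_image(n)
    if f: cv2.imwrite('pics/'+f,d['image'])
    return d
def ray(d,uv):
    K=np.array(d['camera_matrix']);k=d['k1'];R=np.array(d['R']);t=np.array(d['t'])
    p=cv2.undistortPoints(np.array([[uv]],float),K,np.array([k,0,0,0,0.]))[0,0]
    return -R.T@t, R.T@np.array([p[0],p[1],1])
def onz(d,uv,z):
    c,v=ray(d,uv); return c+v*(z-c[2])/v[2]
def proj(d,X):
    K=np.array(d['camera_matrix'])
    return cv2.projectPoints(np.array(X,float).reshape(-1,3),cv2.Rodrigues(np.array(d['R']))[0],np.array(d['t'],float),K,np.array([d['k1'],0,0,0,0.]))[0][:,0]
def tri(a,ua,b,ub):
    c1,v1=ray(a,ua);c2,v2=ray(b,ub)
    s=np.linalg.lstsq(np.c_[v1,-v2],c2-c1,rcond=None)[0]
    p,q=c1+s[0]*v1,c2+s[1]*v2
    return (p+q)/2,np.linalg.norm(p-q)
E
python3 - <<'E'
from h import *
for n in('top','side'):
    d=grab(n,n+'0.png');print(n,-np.array(d['R']).T@d['t'],d['k1'],d['camera_matrix'])
s=bot.state();print(s['time_s'],s['tcp_pos'],s['ee_rot'],s['opening'])
E
```

```text
top [0.35013244 0.02987788 1.05124106] -0.09414581980891583 [[436.95167818   0.         318.91692618]
 [  0.         436.95167818 238.87544115]
 [  0.           0.           1.        ]]
side [ 0.38196001 -0.9477743   0.81871046] -0.08222302781591022 [[557.90500304   0.         330.10344335]
 [  0.         557.90500304 231.46025549]
 [  0.           0.           1.        ]]
0.1 [0.21885337 0.53120257 0.19109545] [-3.13999384e+00 -2.21591392e-05  2.75079131e+00] 0.09114959009977734
```

View pics/top0.png

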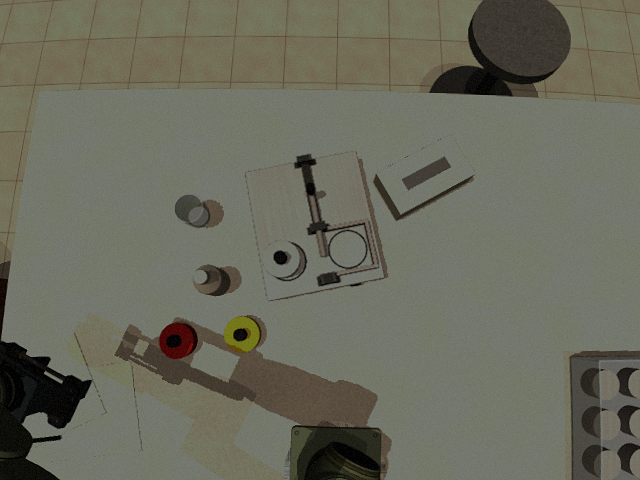

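View pics/side0.png

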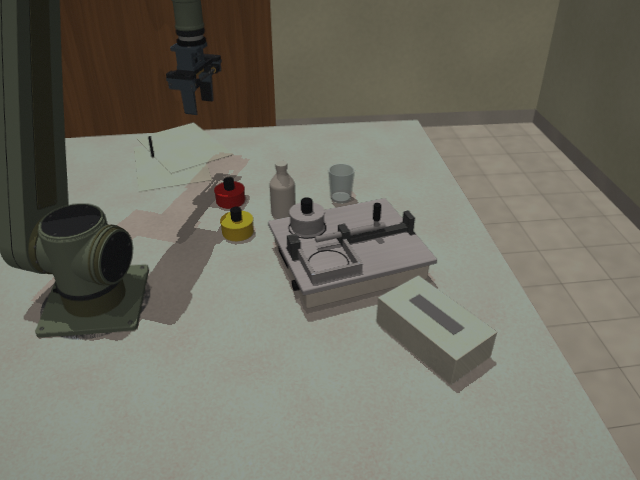

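The top view shows the shaker with deck corners near (247,172), (356,152), (385,277) and (268,299). The pot knob is near (281,257), the bay circle near (348,249), the keeper near (328,279) and the bolt handle near (311,188). In the side view the handle is near (377,212) and the knob near (307,206). I'll zoom in for exact pixels.

```bash
python3 - <<'E'
from h import *
a=cv2.imread('pics/top0.png')[145:305,240:395];b=cv2.imread('pics/side0.png')[190:310,262:440]
a=cv2.convertScaleAbs(cv2.resize(a,None,fx=3.75,fy=3.75,interpolation=2),alpha=1.4)
b=cv2.convertScaleAbs(cv2.resize(b,None,fx=4.4,fy=4.4,interpolation=2),alpha=1.2)
cv2.imwrite('pics/ta.png',a);cv2.imwrite('pics/sb.png',b)
d=grab('top');e=grab('side')
g=lambda n,x0,y0,x1,y1,th:[(round(x0+c[0],1),round(y0+c[1],1),int(s[4]),tuple(int(v) for v in s[:4])) for s,c in zip(*cv2.connectedComponentsWithStats((n['image'][y0:y1,x0:x1].max(2)<th).astype('uint8'))[2:]) if s[4]>15][1:]
print('top dark',g(d,245,145,392,295,45)); print('side dark',g(e,285,192,420,262,45))
c=[onz(d,p,.07) for p in[(247,172),(356,152),(385,277),(268,299)]];print(np.round(c,3))
print([round(float(np.linalg.norm(c[i]-c[i-1])),3) for i in range(4)])
E
```

```text
top dark [(np.float64(312.4), np.float64(192.7), 705, (50, 10, 70, 80)), (np.float64(301.8), np.float64(258.3), 46, (47, 98, 15, 35)), (np.float64(280.0), np.float64(257.2), 140, (29, 106, 13, 14)), (np.float64(355.0), np.float64(265.3), 17, (102, 115, 17, 9)), (np.float64(328.2), np.float64(278.8), 176, (73, 128, 22, 13)), (np.float64(286.2), np.float64(279.2), 19, (33, 133, 18, 3)), (np.float64(355.5), np.float64(284.3), 18, (105, 138, 11, 3))]
side dark [(np.float64(306.1), np.float64(205.4), 157, (16, 6, 11, 16)), (np.float64(376.5), np.float64(211.5), 118, (88, 11, 8, 18)), (np.float64(376.6), np.float64(232.3), 582, (52, 21, 78, 33)), (np.float64(293.2), np.float64(249.4), 163, (2, 45, 13, 23))]
[[ 0.683  0.224  0.07 ]
 [ 0.739 -0.032  0.07 ]
 [ 0.444 -0.102  0.07 ]
 [ 0.388  0.159  0.07 ]]
[0.303, 0.263, 0.303, 0.267]
```

View pics/ta.png

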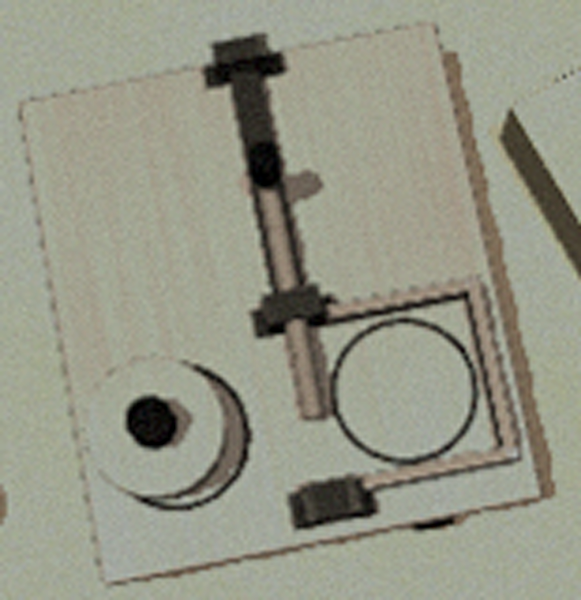

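View pics/sb.png

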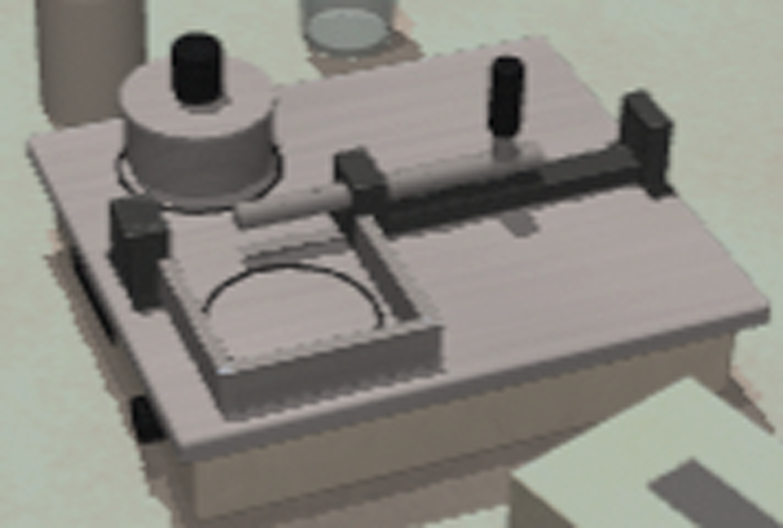

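The top crop shows the bay circle centre at (404,391), the load circle near (177,437), the knob at (152,421), the handle at (264,162) and the rod tip at (313,415). The side crop shows the handle (507,97), knob (196,68) and rod tip (238,214).

```bash
python3 - <<'E'
from h import *
d=grab('top');e=grab('side')
T=lambda x,y:((x+.5)/3.75+239.5,(y+.5)/3.75+144.5);S=lambda x,y:((x+.5)/4.4+261.5,(y+.5)/4.4+189.5)
bay=onz(d,T(404,391),.07);load=onz(d,T(177.5,437),.07);u=(load-bay)[:2];print('bay',bay,'load',load,np.linalg.norm(u))
baS=onz(e,S(294,325),.07);print('bay side (approx)',baS)
yaw=np.arctan2(u[1],u[0])-np.pi/2
for a,b in(((266,94),(397,100)),):pass
k=[onz(d,T(*p),.07) for p in((20,101),(436,22),(548,494),(105,582))]
for i,j,o in((1,0,90),(2,3,90),(3,0,0),(2,1,0)):
    v=k[j]-k[i];print('edge yaw',np.degrees(np.arctan2(v[1],v[0]))-o,np.linalg.norm(v))
print('yaw marks',np.degrees(yaw))
print('knob',tri(d,T(152,421),e,S(196,68)),onz(d,T(152,421),.14),'side mid',onz(e,(306.1,205.4),.125))
print('handle',tri(d,T(264,160),e,S(507,66)),'side mid at .135',onz(e,(376.5,211.5),.135),'top',onz(d,T(264,157),.155))
print('tip',tri(d,T(313,415),e,S(238,214)),onz(d,T(313,415),.095))
print('kee/guide tops',onz(d,T(330,495),.11),onz(d,T(292,305),.11),onz(d,T(240,45),.11))
print('lid',onz(d,T(157,426),.11))
E
```

```text
bay [ 0.50588622 -0.01575088  0.07      ] load [0.47405348 0.12040661 0.07      ] 0.13982913311523698
bay side (approx) [ 0.50908894 -0.01737729  0.07      ]
edge yaw 12.652810334266746 0.26781894909764653
edge yaw 12.821082059768358 0.2701678241728515
edge yaw 13.02257424042005 0.30656797440043737
edge yaw 13.46340597160294 0.3057987395818546
yaw marks 13.159021965271151
knob (array([0.47584949, 0.13003325, 0.12767883]), np.float64(0.0006220498176526748)) [0.47386261 0.12869272 0.14      ] side mid [0.47625678 0.13288008 0.125     ]
handle (array([0.62553185, 0.07000275, 0.15524763]), np.float64(0.0045479935725461565)) side mid at .135 [0.62897383 0.07390388 0.135     ] top [0.62500941 0.0701402  0.155     ]
tip (array([0.48683259, 0.03868833, 0.09824191]), np.float64(0.0022329560319003347)) [0.48616607 0.03872081 0.095     ]
kee/guide tops [0.43785689 0.02751751 0.11      ] [0.5488538  0.05271078 0.11      ] [0.70928473 0.08911278 0.11      ]
lid [0.47509176 0.1289062  0.11      ]
```

Every measurement matches the given sizes: shaker yaw is about 13.1°, bay_mark (0.507,-0.016), handle (0.628,0.072), pot (0.475,0.130), and bolt travel about 0.058. I'll close the jaws along the shaker's x, which means tool yaw 1.80. First I move over to the handle.

play_rows:
  dp:
    - [0.17,-0.19,0.05]
    - [0.17,-0.19,0.05]
    - [0.17,-0.19,0.05]
    - [0.17,-0.19,0.05]
    - [0.17,-0.19,0.05]
    - [0.17,-0.19,0.05]
    - [0.17,-0.19,0.05]
    - [0.17,-0.19,0.05]
    - [0.17,-0.19,0]
    - [0.17,-0.19,0]
  dr:
    - [0,0,-0.015]
    - [0,0,-0.015]
    - [0,0,-0.015]
    - [0,0,-0.015]
    - [0,0,-0.015]
    - [0,0,-0.015]
    - [0,0,-0.015]
    - [0,0,-0.015]
    - [0,0,-0.015]
    - [0,0,-0.015]
  hand: 0.66

```text
time_s: 1.3
tcp_pos: [0.4238, 0.3027, 0.2402]
ee_rot: [3.141, 0.0, 2.278]
wrist_force: [-0.4, -0.0, -0.1]
opening: 0.0607
grasp_force: 0.0
```

play_rows:
  dp:
    - [0.17,-0.19,0]
    - [0.17,-0.19,0]
    - [0.17,-0.19,0]
    - [0.17,-0.19,0]
    - [0.17,-0.19,0]
    - [0.17,-0.19,0]
    - [0.17,-0.19,0]
    - [0.17,-0.19,0]
    - [0.17,-0.19,0]
    - [0.17,-0.19,0]
  dr:
    - [0,0,-0.015]
    - [0,0,-0.015]
    - [0,0,-0.015]
    - [0,0,-0.015]
    - [0,0,-0.015]
    - [0,0,-0.015]
    - [0,0,-0.015]
    - [0,0,-0.015]
    - [0,0,-0.015]
    - [0,0,-0.015]

```text
time_s: 2.3
tcp_pos: [0.6277, 0.0746, 0.2398]
ee_rot: [-3.141, -0.0, 1.806]
wrist_force: [0.4, -0.4, 0.3]
opening: 0.0602
grasp_force: 0.0
```

play_rows:
  dp:
    - [0,0,0]
    - [0,0,0]
  dr:
    - [0,0,0]
    - [0,0,0]

```text
time_s: 2.5
tcp_pos: [0.6269, 0.0754, 0.2393]
ee_rot: [-3.141, -0.001, 1.808]
wrist_force: [-0.5, 0.5, -0.4]
opening: 0.0601
grasp_force: 0.0
```

play_rows:
  dp:
    - [0.01,-0.03,-0.15]
    - [0,0,-0.15]
    - [0,0,-0.15]
    - [0,0,-0.15]
    - [0,0,-0.15]
    - [0,0,-0.14]
    - [0,0,0]
    - [0,0,0]
  dr:
    - [0,0,-0.003]
    - [0,0,0]
    - [0,0,0]
    - [0,0,0]
    - [0,0,0]
    - [0,0,0]
    - [0,0,0]
    - [0,0,0]

```text
time_s: 3.3
tcp_pos: [0.6278, 0.0729, 0.1336]
ee_rot: [3.141, -0.0, 1.8]
wrist_force: [0.2, 0.1, 0.2]
opening: 0.0604
grasp_force: 0.0
```

play_rows:
  dp:
    - [0,0,0]
    - [0,0,0]
    - [0,0,0]
    - [0,0,0]
    - [0,0,0]
    - [0,0,0]
    - [0,0,0]
    - [0,0,0]
  dr:
    - [0,0,0]
    - [0,0,0]
    - [0,0,0]
    - [0,0,0]
    - [0,0,0]
    - [0,0,0]
    - [0,0,0]
    - [0,0,0]
  hand: 0
  squeeze: 12

```text
time_s: 4.1
tcp_pos: [0.6283, 0.072, 0.1332]
ee_rot: [3.141, 0.0, 1.799]
wrist_force: [-0.5, -0.8, 1.6]
opening: 0.0009
grasp_force: 0.5
```

The jaws shut on nothing, so I'll take another look.

```bash
python3 - <<'E'
from h import *
d=grab('top');e=grab('side')
a=cv2.resize(d['image'][145:305,240:395],None,fx=2.5,fy=2.5,interpolation=2);b=cv2.resize(e['image'][150:290,272:432],None,fx=2.5,fy=2.5,interpolation=2)
o=np.zeros((400,788,3),'uint8');o[:400,:a.shape[1]]=a;o[:350,388:388+b.shape[1]]=b
cv2.imwrite('pics/c.png',cv2.convertScaleAbs(o,alpha=1.4))
print(proj(e,[[.6283,.072,.122],[.6283,.072,.135]]),proj(d,[[.6283,.072,.122]]))
E
```

```text
[[376.04101103 216.81383696]
 [376.37355736 211.98261191]] [[309.75943873 189.46231301]]
```

View pics/c.png

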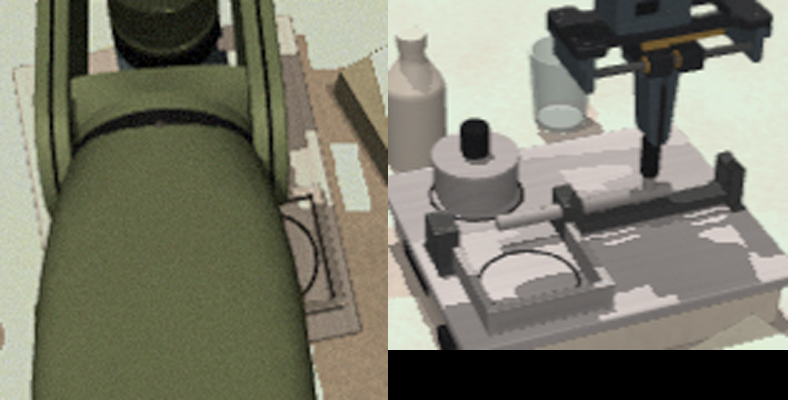

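The side view shows the handle unmoved at about (377,211), with the shut fingers apparently behind or above it. I'll zoom in on the side view.

```bash
python3 - <<'E'
from h import *
e=grab('side')
b=cv2.resize(e['image'][160:240,325:430],None,fx=7,fy=7,interpolation=2);b=cv2.convertScaleAbs(b,alpha=2.2,beta=10)
cv2.imwrite('pics/z.png',b)
f=lambda p:np.round((proj(e,p)-[325,160])*7+3)
print(f([[.6283,.072,.122],[.6283,.072,.141],[.6283,.072,.201],[.628,.072,.155],[.628,.072,.115],[.628,.072,.095]]))
E
```

```text
[[360. 401.]
 [364. 351.]
 [375. 189.]
 [365. 314.]
 [358. 419.]
 [355. 470.]]
```

View pics/z.png

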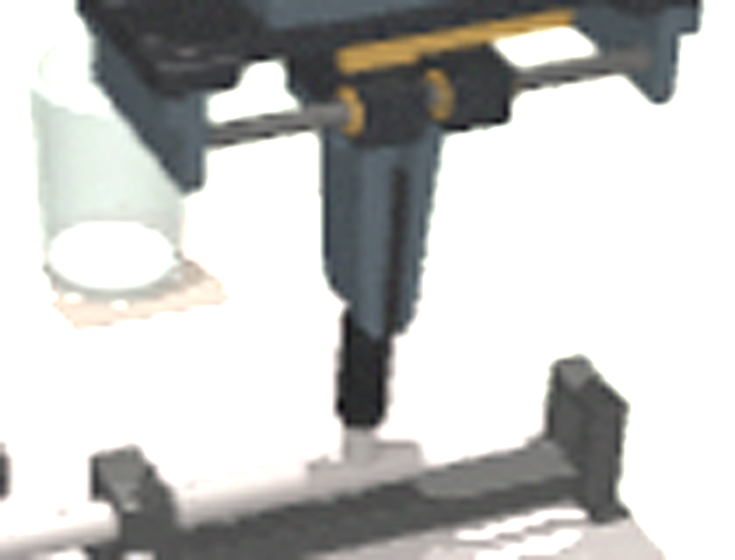

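The zoom shows the shut fingers ending near (390,335), where the reported pose would put the tips near (360,401). I'll check the reported TCP against the start pictures, where the fingers are plainly visible.

```bash
python3 - <<'E'
from h import *
d=grab('top');e=grab('side');s=bot.state()
print(s['tcp_pos'],s['ee_rot'],np.round(s['joint_positions'],3),s['opening'])
T=np.array([.2189,.5312,.1802]);y=np.array([np.sin(2.7508),-np.cos(2.7508),0])
P=[T+k*y for k in(-.059,-.0455,.0455,.059)]+[T]
print('side',np.round(proj(e,P)));print('top',np.round(proj(d,P)))
b=cv2.imread('pics/side0.png')[20:140,140:250];b=cv2.convertScaleAbs(cv2.resize(b,None,fx=5,fy=5,interpolation=2),alpha=1.6)
c=cv2.imread('pics/top0.png')[330:450,0:110];c=cv2.convertScaleAbs(cv2.resize(c,None,fx=2.2,fy=2.2,interpolation=2),alpha=1.6)
o=np.zeros((600,795,3),'uint8');o[:,:550]=b;o[:264,552:794]=c;cv2.imwrite('pics/st.png',o)
E
```

```text
[0.62833805 0.07203687 0.13319428] [3.14124716e+00 7.65050683e-05 1.79888795e+00] [ 0.096  0.448  1.515 -0.     1.178 -0.132] 0.0005705607562726742
side [[191. 127.]
 [193. 125.]
 [207. 112.]
 [210. 110.]
 [200. 118.]]
top [[ 99. 387.]
 [ 93. 384.]
 [ 56. 363.]
 [ 51. 360.]
 [ 75. 373.]]
```

View pics/st.png

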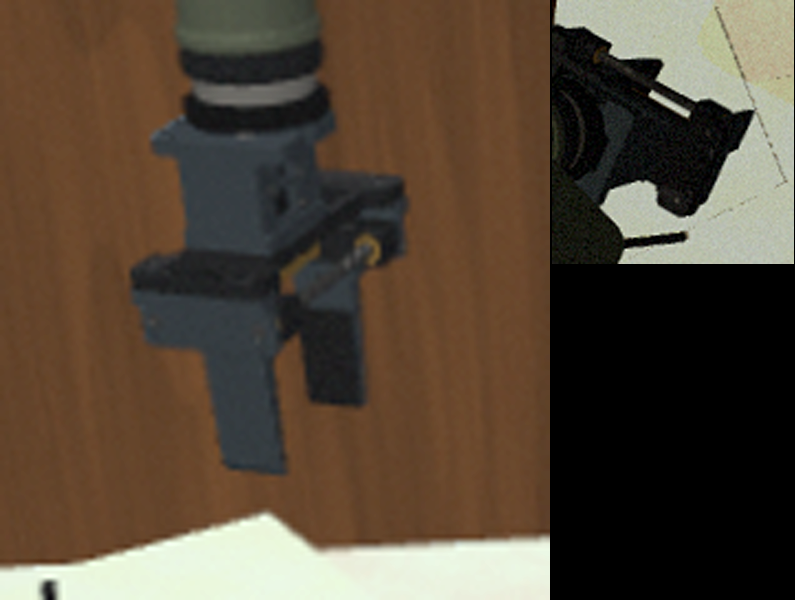

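At the start pose the fingertips appear about 12 px higher in the side view than the reported pose predicts, with the columns agreeing. The real tips are therefore roughly 35 mm above where the TCP reading and spec put them, so the jaws closed just over the handle's top. I'll open, go down 15 mm (safe either way) and re-measure.

play_rows:
  dp:
    - [0,0,0]
    - [0,0,0]
    - [0,0,0]
    - [0,0,0]
    - [0,0,0]
    - [0,0,-0.06]
    - [0,0,-0.06]
    - [0,0,0]
    - [0,0,0]
  dr:
    - [0,0,0]
    - [0,0,0]
    - [0,0,0]
    - [0,0,0]
    - [0,0,0]
    - [0,0,0]
    - [0,0,0]
    - [0,0,0]
    - [0,0,0]
  hand: 0.66

```text
time_s: 5.25
tcp_pos: [0.628, 0.072, 0.1181]
ee_rot: [-3.141, -0.0, 1.799]
wrist_force: [-1.1, -0.3, 0.2]
opening: 0.0601
grasp_force: 0.0
```

```bash
python3 - <<'E'
from h import *
e=grab('side');s=bot.state();t=np.array(s['tcp_pos']);print(t,s['opening'],np.round(s['wrist_force'],1))
b=cv2.resize(e['image'][160:240,325:430],None,fx=7,fy=7,interpolation=2);b=cv2.convertScaleAbs(b,alpha=2.2,beta=10)
ex=np.array([.974,.226,0]);ey=np.array([-.226,.974,0])
# red: predicted finger near-face outer tip corners if no offset, green: if +36 mm
f=lambda p:np.round((proj(e,p)-[325,160])*7+3).astype(int)
for dz,c in((0,(0,0,255)),(.036,(0,200,0))):
  for sx in(-1,1):
    for q in f([t+ex*sx*h-.016*ey+[0,0,dz-.011] for h in(.0302,.0437)]): cv2.circle(b,tuple(int(v) for v in q),4,c,-1)
cv2.imwrite('pics/z2.png',b)
E
```

```text
[0.62823338 0.07207142 0.11848582] 0.06018417837825189 [0.2 0.2 0.4]
```

View pics/z2.png

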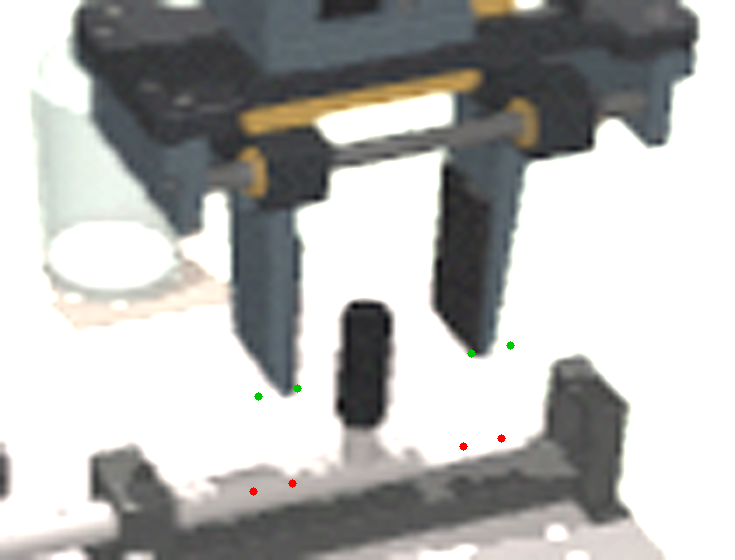

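The +36 mm markers land on the observed finger corners at (295,390) and (472,352), so the effective z offset is about 36 mm. I go down a further 22 mm, putting the tips near 0.121, and grip.

play_rows:
  dp:
    - [0,0,-0.06]
    - [0,0,-0.06]
    - [0,0,-0.06]
    - [0,0,0]
  dr:
    - [0,0,0]
    - [0,0,0]
    - [0,0,0]
    - [0,0,0]

```text
time_s: 5.7
tcp_pos: [0.6272, 0.072, 0.0954]
ee_rot: [-3.139, -0.0, 1.799]
wrist_force: [0.5, -0.3, -0.1]
opening: 0.0601
grasp_force: 0.0
```

play_rows:
  dp:
    - [0,0,0]
    - [0,0,0]
    - [0,0,0]
    - [0,0,0]
    - [0,0,0]
    - [0,0,0]
    - [0,0,0]
    - [0,0,0]
  dr:
    - [0,0,0]
    - [0,0,0]
    - [0,0,0]
    - [0,0,0]
    - [0,0,0]
    - [0,0,0]
    - [0,0,0]
    - [0,0,0]
  hand: 0
  squeeze: 12

```text
time_s: 6.5
tcp_pos: [0.6283, 0.0721, 0.0972]
ee_rot: [3.141, 0.0, 1.799]
wrist_force: [0.7, -0.4, 1.1]
opening: 0.0177
grasp_force: 12.0
```

Gripped: 17.7 mm opening matches the 18 mm sleeve. Now I draw the bolt back along the shaker's +x.

play_rows:
  dp:
    - [0.045,0.0104,0]
    - [0.045,0.0104,0]
    - [0.045,0.0104,0]
    - [0.045,0.0104,0]
    - [0.045,0.0104,0]
    - [0.045,0.0104,0]
    - [0.045,0.0104,0]
    - [0.045,0.0104,0]
    - [0.045,0.0104,0]
    - [0,0,0]
  dr:
    - [0,0,0]
    - [0,0,0]
    - [0,0,0]
    - [0,0,0]
    - [0,0,0]
    - [0,0,0]
    - [0,0,0]
    - [0,0,0]
    - [0,0,0]
    - [0,0,0]

```text
time_s: 7.5
tcp_pos: [0.6785, 0.0836, 0.0972]
ee_rot: [3.139, 0.0, 1.799]
wrist_force: [1.1, -0.0, 2.7]
opening: 0.0178
grasp_force: 12.0
```

play_rows:
  dp:
    - [0.03,0.007,0]
    - [0.016,0.004,0]
    - [0.016,0.004,0]
    - [0,0,0]
  dr:
    - [0,0,0]
    - [0,0,0]
    - [0,0,0]
    - [0,0,0]

```text
time_s: 7.9
tcp_pos: [0.6847, 0.0851, 0.0972]
ee_rot: [3.141, 0.0, 1.799]
wrist_force: [-0.3, -1.2, 4.1]
opening: 0.0178
grasp_force: 12.0
```

play_rows:
  dp:
    - [0.008,0.002,0]
    - [0,0,0]
  dr:
    - [0,0,0]
    - [0,0,0]

```text
time_s: 8.1
tcp_pos: [0.6846, 0.0851, 0.0972]
ee_rot: [-3.14, 0.0, 1.799]
wrist_force: [-2.3, -1.7, 5.3]
opening: 0.0177
grasp_force: 12.0
```

play_rows:
  dp:
    - [0.008,0.002,0]
    - [0,0,0]
  dr:
    - [0,0,0]
    - [0,0,0]

```text
time_s: 8.3
tcp_pos: [0.6846, 0.0851, 0.0972]
ee_rot: [-3.138, 0.0, 1.799]
wrist_force: [-4.7, -2.4, 6.0]
opening: 0.0179
grasp_force: 12.0
```

The bolt is against its drawn stop at reported (0.6846,0.0851). That makes home reported ≈ (0.571,0.059). Release, rise, and move over the pot.

play_rows:
  dp:
    - [0,0,0]
    - [0,0,0]
    - [0,0,0]
    - [0,0,0]
    - [0,0,0]
    - [0,0,0.15]
    - [0,0,0.15]
    - [0,0,0.15]
    - [0,0,0.1]
    - [0,0,0]
  dr:
    - [0,0,0]
    - [0,0,0]
    - [0,0,0]
    - [0,0,0]
    - [0,0,0]
    - [0,0,0]
    - [0,0,0]
    - [0,0,0]
    - [0,0,0]
    - [0,0,0]
  hand: 0.6

```text
time_s: 9.3
tcp_pos: [0.6874, 0.0857, 0.1652]
ee_rot: [3.137, 0.0, 1.799]
wrist_force: [-0.2, 0.4, -0.0]
opening: 0.0549
grasp_force: 0.0
```

play_rows:
  dp:
    - [-0.22,0.047,0]
    - [-0.22,0.047,0]
    - [-0.22,0.047,0]
    - [-0.22,0.047,0]
    - [-0.22,0.047,0]
    - [-0.22,0.047,0]
    - [-0.22,0.047,0]
    - [-0.22,0.047,0]
    - [0,0,0]
    - [0,0,0]
  dr:
    - [0,0,0]
    - [0,0,0]
    - [0,0,0]
    - [0,0,0]
    - [0,0,0]
    - [0,0,0]
    - [0,0,0]
    - [0,0,0]
    - [0,0,0]
    - [0,0,0]

```text
time_s: 10.3
tcp_pos: [0.4748, 0.1307, 0.1627]
ee_rot: [3.142, 0.0, 1.799]
wrist_force: [0.9, 0.4, 0.3]
opening: 0.0547
grasp_force: 0.0
```

```bash
python3 - <<'E'
from h import *
e=grab('side');s=bot.state();t=np.array(s['tcp_pos']);print(t,s['ee_rot'],s['opening'])
m=(e['image'][192:262,285:420].max(2)<45).astype('uint8')
n,_,st,c=cv2.connectedComponentsWithStats(m)
print([(np.round(c[i]+[285,192],1),st[i]) for i in range(1,n) if st[i,4]>40])
h=np.array([.6846,.0851,.135]);print('handle predicted px',proj(e,h), 'knob',proj(e,[[.4755,.13,.125],[.4755,.13,.126]]))
E
```

```text
[0.47546223 0.13069711 0.16283113] [3.14108600e+00 1.91345349e-04 1.79907296e+00] 0.05438327116129343
[(array([306.1, 205.5]), array([ 16,   6,  11,  16, 159], dtype=int32)), (array([379.2, 228.4]), array([ 52,   7,  78,  47, 784], dtype=int32)), (array([292.9, 245.8]), array([  2,  42,  16,  26, 241], dtype=int32))]
handle predicted px [[399.55635066 207.26765511]] knob [[305.89279081 206.0914794 ]
 [305.88637694 205.72506764]]
```

play_rows:
  dp:
    - [0,0,-0.15]
    - [0,0,-0.15]
    - [0,0,-0.15]
    - [0,0,-0.1]
    - [0,0,-0.05]
    - [0,0,0]
    - [0,0,0]
  dr:
    - [0,0,0]
    - [0,0,0]
    - [0,0,0]
    - [0,0,0]
    - [0,0,0]
    - [0,0,0]
    - [0,0,0]

```text
time_s: 11.05
tcp_pos: [0.4757, 0.1308, 0.0915]
ee_rot: [3.14, -0.0, 1.799]
wrist_force: [0.6, 0.3, -0.2]
opening: 0.0545
grasp_force: 0.0
```

play_rows:
  dp:
    - [0,0,0]
    - [0,0,0]
    - [0,0,0]
    - [0,0,0]
    - [0,0,0]
    - [0,0,0]
    - [0,0,0]
    - [0,0,0]
  dr:
    - [0,0,0]
    - [0,0,0]
    - [0,0,0]
    - [0,0,0]
    - [0,0,0]
    - [0,0,0]
    - [0,0,0]
    - [0,0,0]
  hand: 0
  squeeze: 6

```text
time_s: 11.85
tcp_pos: [0.4759, 0.1309, 0.0915]
ee_rot: [3.14, -0.0, 1.799]
wrist_force: [2.5, 0.9, 2.3]
opening: 0.0278
grasp_force: 6.0
```

Knob gripped at 27.8 mm opening. Slide about 150 mm along the shaker's -y.

play_rows:
  dp:
    - [0.012,-0.061,0]
    - [0.012,-0.061,0]
    - [0.012,-0.061,0]
    - [0.012,-0.061,0]
    - [0.012,-0.061,0]
    - [0.013,-0.061,0]
    - [0.013,-0.061,0]
    - [0.013,-0.061,0]
    - [0.013,-0.061,0]
    - [0.013,-0.061,0]
  dr:
    - [0,0,0]
    - [0,0,0]
    - [0,0,0]
    - [0,0,0]
    - [0,0,0]
    - [0,0,0]
    - [0,0,0]
    - [0,0,0]
    - [0,0,0]
    - [0,0,0]

```text
time_s: 12.85
tcp_pos: [0.489, 0.0585, 0.0914]
ee_rot: [-3.14, -0.003, 1.798]
wrist_force: [-0.6, 6.0, 5.9]
opening: 0.0275
grasp_force: 6.0
```

```bash
python3 - <<'E'
from h import *
e=grab('side');s=bot.state();print(s['tcp_pos'],np.round(s['wrist_force'],1))
b=cv2.resize(e['image'][170:300,275:425],None,fx=4.5,fy=4.5,interpolation=2);cv2.imwrite('pics/mid.png',cv2.convertScaleAbs(b,alpha=1.5))
E
```

```text
[0.48923413 0.05718839 0.09128503] [-1.6  4.   5. ]
```

View pics/mid.png

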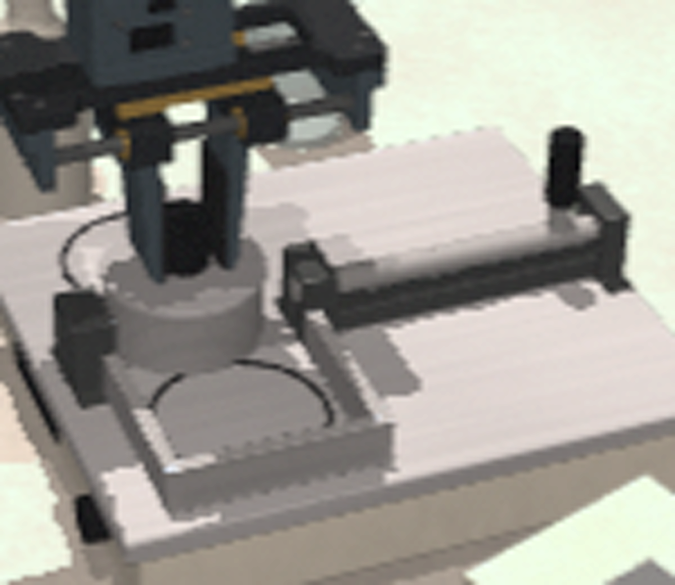

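The pot is upright at the mouth, with its knob in the jaws at (185,240). The bolt is drawn, with the handle at (565,165). Continue into the bay.

play_rows:
  dp:
    - [0.015,-0.061,0]
    - [0.015,-0.061,0]
    - [0.015,-0.061,0]
    - [0.015,-0.061,0]
    - [0.015,-0.061,0]
  dr:
    - [0,0,0]
    - [0,0,0]
    - [0,0,0]
    - [0,0,0]
    - [0,0,0]

```text
time_s: 13.4
tcp_pos: [0.4977, 0.0219, 0.0911]
ee_rot: [-3.14, -0.003, 1.798]
wrist_force: [-0.5, 5.9, 5.2]
opening: 0.0278
grasp_force: 6.0
```

play_rows:
  dp:
    - [0.015,-0.061,0]
    - [0.015,-0.061,0]
    - [0.015,-0.061,0]
    - [0.015,-0.061,0]
    - [0.013,-0.055,0]
    - [0,0,0]
    - [0,0,0]
  dr:
    - [0,0,0]
    - [0,0,0]
    - [0,0,0]
    - [0,0,0]
    - [0,0,0]
    - [0,0,0]
    - [0,0,0]

```text
time_s: 14.1
tcp_pos: [0.5068, -0.0152, 0.091]
ee_rot: [-3.14, -0.0, 1.799]
wrist_force: [-1.6, 0.3, 4.7]
opening: 0.0277
grasp_force: 6.0
```

Release, rise, and return to the handle.

play_rows:
  dp:
    - [0,0,0]
    - [0,0,0]
    - [0,0,0]
    - [0,0,0]
    - [0,0,0]
    - [0,0,0.1]
    - [0,0,0.15]
    - [0,0,0.15]
    - [0,0,0.2]
    - [0,0,0]
  dr:
    - [0,0,0]
    - [0,0,0]
    - [0,0,0]
    - [0,0,0]
    - [0,0,0]
    - [0,0,0]
    - [0,0,0]
    - [0,0,0]
    - [0,0,0]
    - [0,0,0]
  hand: 0.6

```text
time_s: 15.1
tcp_pos: [0.5103, -0.0151, 0.1669]
ee_rot: [3.134, 0.002, 1.799]
wrist_force: [0.4, -0.0, -1.0]
opening: 0.0552
grasp_force: 0.0
```

play_rows:
  dp:
    - [0.21,0.119,0]
    - [0.21,0.119,0]
    - [0.21,0.119,0]
    - [0.21,0.119,0]
    - [0.21,0.119,0]
    - [0.21,0.119,0]
    - [0.21,0.119,0]
    - [0,0,0]
    - [0,0,0]
  dr:
    - [0,0,0]
    - [0,0,0]
    - [0,0,0]
    - [0,0,0]
    - [0,0,0]
    - [0,0,0]
    - [0,0,0]
    - [0,0,0]
    - [0,0,0]

```text
time_s: 16.0
tcp_pos: [0.6836, 0.085, 0.1619]
ee_rot: [-3.139, 0.0, 1.799]
wrist_force: [-0.6, -0.6, 0.1]
opening: 0.0549
grasp_force: 0.0
```

```bash
python3 - <<'E'
from h import *
e=grab('side');s=bot.state();print(s['tcp_pos'],np.round(s['wrist_force'],1),s['opening'])
m=(e['image'][215:245,300:345].max(2)<45).astype('uint8')
n,_,st,c=cv2.connectedComponentsWithStats(m)
k=[(c[i]+[300,215],st[i]) for i in range(1,n) if st[i,4]>40];print(k)
print([onz(e,q[0],.125) for q in k])
b=cv2.resize(e['image'][170:300,275:425],None,fx=4.5,fy=4.5,interpolation=2);cv2.imwrite('pics/in.png',cv2.convertScaleAbs(b,alpha=1.5))
E
```

```text
[0.68323908 0.08466983 0.16231946] [ 0.4  0.3 -0.4] 0.054926131830426904
[(array([340.53333333, 233.66666667]), array([37, 11,  8, 13, 45], dtype=int32)), (array([327.42537313, 238.87313433]), array([ 22,  18,  12,  12, 134], dtype=int32))]
[array([0.53866037, 0.0126137 , 0.125     ]), array([ 0.50836689, -0.00288087,  0.125     ])]
```

View pics/in.png

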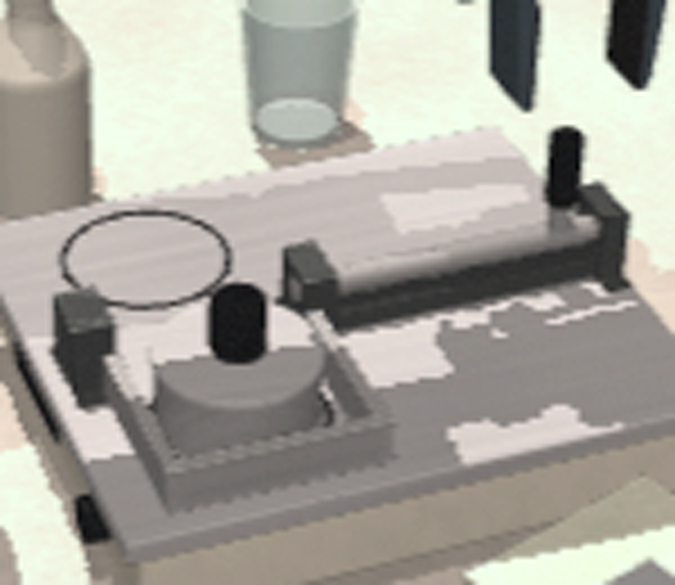

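The pot stands upright in the bay, knob at (238,323), and the drawn bolt's handle is at (565,167) below the open jaws. Now I grip the handle and slide the bolt home.

play_rows:
  dp:
    - [0.01,0,-0.15]
    - [0,0,-0.15]
    - [0,0,-0.15]
    - [0,0,-0.09]
    - [0,0,0]
    - [0,0,0]
  dr:
    - [0,0,0]
    - [0,0,0]
    - [0,0,0]
    - [0,0,0]
    - [0,0,0]
    - [0,0,0]

```text
time_s: 16.65
tcp_pos: [0.6854, 0.0847, 0.099]
ee_rot: [3.141, 0.0, 1.799]
wrist_force: [0.1, -0.4, 0.4]
opening: 0.0546
grasp_force: 0.0
```

play_rows:
  dp:
    - [0,0,0]
    - [0,0,0]
    - [0,0,0]
    - [0,0,0]
    - [0,0,0]
    - [0,0,0]
    - [0,0,0]
    - [0,0,0]
  dr:
    - [0,0,0]
    - [0,0,0]
    - [0,0,0]
    - [0,0,0]
    - [0,0,0]
    - [0,0,0]
    - [0,0,0]
    - [0,0,0]
  hand: 0
  squeeze: 12

```text
time_s: 17.45
tcp_pos: [0.6847, 0.0848, 0.0984]
ee_rot: [-3.14, -0.0, 1.799]
wrist_force: [-3.9, -1.1, 3.0]
opening: 0.0176
grasp_force: 12.0
```

play_rows:
  dp:
    - [-0.05,-0.0116,0]
    - [-0.05,-0.0116,0]
    - [-0.05,-0.0116,0]
    - [-0.05,-0.0116,0]
    - [-0.05,-0.0116,0]
    - [-0.05,-0.0116,0]
    - [-0.05,-0.0116,0]
    - [-0.05,-0.0116,0]
    - [-0.05,-0.0116,0]
    - [-0.05,-0.0116,0]
  dr:
    - [0,0,0]
    - [0,0,0]
    - [0,0,0]
    - [0,0,0]
    - [0,0,0]
    - [0,0,0]
    - [0,0,0]
    - [0,0,0]
    - [0,0,0]
    - [0,0,0]

```text
time_s: 18.45
tcp_pos: [0.6249, 0.0711, 0.0984]
ee_rot: [3.141, -0.0, 1.799]
wrist_force: [0.8, 1.9, 1.3]
opening: 0.0175
grasp_force: 12.0
```

play_rows:
  dp:
    - [-0.05,-0.0116,0]
    - [-0.05,-0.0116,0]
    - [-0.05,-0.0116,0]
    - [-0.05,-0.0116,0]
    - [-0.05,-0.0116,0]
    - [-0.05,-0.0116,0]
    - [-0.05,-0.0116,0]
    - [-0.05,-0.0116,0]
    - [0,0,0]
  dr:
    - [0,0,0]
    - [0,0,0]
    - [0,0,0]
    - [0,0,0]
    - [0,0,0]
    - [0,0,0]
    - [0,0,0]
    - [0,0,0]
    - [0,0,0]

```text
time_s: 19.35
tcp_pos: [0.5757, 0.0597, 0.0984]
ee_rot: [-3.139, -0.0, 1.799]
wrist_force: [-2.3, 1.7, 4.2]
opening: 0.0176
grasp_force: 12.0
```

play_rows:
  dp:
    - [-0.02,-0.0046,0]
    - [-0.02,-0.0046,0]
    - [-0.015,-0.0035,0]
    - [0,0,0]
  dr:
    - [0,0,0]
    - [0,0,0]
    - [0,0,0]
    - [0,0,0]

```text
time_s: 19.75
tcp_pos: [0.5707, 0.0585, 0.0983]
ee_rot: [3.141, -0.0, 1.799]
wrist_force: [1.1, 2.9, 2.6]
opening: 0.0176
grasp_force: 12.0
```

play_rows:
  dp:
    - [-0.01,-0.0023,0]
    - [-0.01,-0.0023,0]
    - [0,0,0]
  dr:
    - [0,0,0]
    - [0,0,0]
    - [0,0,0]

```text
time_s: 20.05
tcp_pos: [0.5708, 0.0585, 0.0984]
ee_rot: [3.136, -0.0, 1.799]
wrist_force: [5.6, 5.8, -0.8]
opening: 0.0178
grasp_force: 12.0
```

The bolt is at its end stop: measured travel is 116.9 mm and the resisting force is rising. Release and retreat upward.

play_rows:
  dp:
    - [0,0,0]
    - [0,0,0]
    - [0,0,0]
    - [0,0,0]
    - [0,0,0]
    - [0,0,0.1]
    - [0,0,0.2]
    - [0,0,0.25]
    - [0,0,0.25]
    - [0,0,0]
  dr:
    - [0,0,0]
    - [0,0,0]
    - [0,0,0]
    - [0,0,0]
    - [0,0,0]
    - [0,0,0]
    - [0,0,0]
    - [0,0,0]
    - [0,0,0]
    - [0,0,0]
  hand: 0.6

```text
time_s: 21.05
tcp_pos: [0.5713, 0.058, 0.1999]
ee_rot: [3.131, 0.002, 1.799]
wrist_force: [0.8, -0.5, -0.6]
opening: 0.0547
grasp_force: 0.0
```

play_rows:
  dp:
    - [0,0,0.2]
    - [0,0,0.2]
    - [0,0,0]
    - [0,0,0]
    - [0,0,0]
  dr:
    - [0,0,0]
    - [0,0,0]
    - [0,0,0]
    - [0,0,0]
    - [0,0,0]

```text
time_s: 21.55
tcp_pos: [0.5675, 0.0578, 0.2409]
ee_rot: [-3.139, -0.0, 1.799]
wrist_force: [-0.1, 0.4, 0.5]
opening: 0.0547
grasp_force: 0.0
```

```bash
python3 - <<'E'
from h import *
e=grab('side','end.png');s=bot.state();print(s['tcp_pos'],np.round(s['wrist_force'],1))
m=(e['image'][190:262,300:420].max(2)<45).astype('uint8')
n,_,st,c=cv2.connectedComponentsWithStats(m)
print([(np.round(c[i]+[300,190],1),st[i]) for i in range(1,n) if st[i,4]>40])
print('pred handle',proj(e,[[.5707,.0585,.135]]),'knob',proj(e,[[.507,-.0155,.125]]))
E
```

```text
[0.56750086 0.05773959 0.24077308] [0.  0.2 0.1]
[(array([352. , 216.6]), array([ 49,  18,   7,  18, 120], dtype=int32)), (array([380.5, 231.8]), array([ 40,  23,  75,  30, 444], dtype=int32)), (array([327.5, 241.5]), array([ 22,  43,  12,  18, 198], dtype=int32))]
pred handle [[351.95601337 216.97784518]] knob [[327.54537921 242.43903999]]
```

The handle at (352.0,216.6) and the knob at (327.5,241.5) both match their predictions within 1 px, and the robot is clear. Handing in.

```bash
python3 -c "
from workcell import bot
print(bot.job_done())"
```

```text
the job is handed in; nothing more can be done
None
```

The job is handed in at about 22 s: I drew the bolt back, slid the pot upright along the deck into the bay, and pushed the bolt to its end stop (116.9 mm measured); the last side view puts handle and knob within 1 px of where they should be.

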